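# Find the tin of steel valve balls by its weight

## Robot

A 6-joint arm with a two-finger parallel gripper is mounted at the origin on the work surface. World frame = base frame: x ahead of the robot, y to its left, z up, the work surface at z = 0. Lengths are in m, angles in rad, forces in N, time in s.
With the tool pointing down it reaches from about 0.225 to 0.875 m from the base axis. Payload 3.4 kg.
Tool frame: the origin (TCP) lies on the centre line of the jaws, within the pads' length; the fingertips stand 11 mm ahead of it and the grasp point (between the pads) lies 8 mm behind it; z points along the fingers, y is the line along which they close (so a half turn about z gives the same grasp; the last joint's range is limited). The gripper opens to 85 mm and grips with 20 to 120 N. Pads are 22 mm wide; open, the fingers measure 114 mm over their backs; the gripper's body (76 mm by 85 mm) begins 54 mm behind the grasp point. The pads swing forward as they close: fully open they stand 13 mm farther back than shut.
Start: joints at [-1.238, 0.276, 1.505, -0, 1.361, -0.121], TCP at [0.252, -0.517, 0.242] pointing down, gripper open.
Joint ranges: [-2.89, 2.89], [-0.75, 2.08], [0.22, 2.7], [-1.18, 4.32], [0.11, 2.71], [-2.7, 2.7]. Speed limits (rad/s): [2.57, 2.57, 3.14, 3.14, 3.14, 3.14].

## Interface

Orientations are given as a unit quaternion [w, x, y, z].
In Python, from rig import manip, eyes, job gives the robot as it stands.
- The arm moves only by the tool drive_tool, never from a script. Its argument "rows" is a list of rows, each a list of 3 entries, a list of its own where there are three numbers: the turn, a rotation vector about the world's x, y, z in rad, then the shift along the world's x, y, z in cm, then the finger opening in cm, from 0 to 8.54. A call has 1 to 8 rows; each row shifts and turns the commanded pose from where the row before left it; what a row does not reach is not made up. A row lasts 1/8 s, in which the tool goes at most 62.5 mm and 10.7 degrees, less where a joint would pass 70% of its speed; a pose out of reach is approached as far as the arm can. A call is refused whole if a number of a shift passes 6.25 or a number of a turn 0.188, either way. A call with a gripper value outside its range is refused whole. The fingers move at their own pace and stop on an object; "force" is the grip in N (left out, the last holds). Time passes only in rows, so rows that do not move let the fingers close. It gives the time, the measured TCP pose, the force, the opening and the grip force at its end, in the units of the state.
- manip.get_state(): the state, without advancing time (a new reading comes with each control period).
- eyes.get_image(name): name is "side" or "top" or "wrist"; returns the picture (400x640x3 uint8, red, green, blue); there is no depth.
- eyes.get_calibration(name): a dict with "camera_matrix" (3x3 intrinsics, pixels), "k1" (the pictures are not rectified: a ray, as slopes to the right and down, at radius r is drawn at 1 + k1 r^2 times it, then the intrinsics apply), "view" (4x4, takes a point from world to camera coordinates). Camera axes: x right, y up, looking along -z (the intrinsics and any distortion apply to the point x, -y, -z); pixel columns grow to the right and rows downward; lengths in m; the calibration is good to about 2 mm. A picture is of the moment at which its call begins: read the wrist's pose just before it. get_calibration takes no time and is no camera call; for the wrist camera it gives the pose at the moment of the call.
- job.sign_off(): hands the job in; it is judged then, once.
The state is a dict: "clock": time; "qpos": joint angles; "qd": joint speeds; "effort": joint torques, N m; "position": TCP position; "ee_rot": TCP orientation; "contact_force": force on the tool from outside, world axes, zero at the start; "moment": the same for the moment, N m; "width": finger opening in m; "gripper_force": force on a finger pad.
Only numpy, scipy, OpenCV 4.12 (cv2) and the standard library are available. Lean on these libraries where they do the work, as an engineer would, in place of code of your own. Each camera call takes 0.05 s, during which the arm holds its last target. There are 200 camera calls.

## Task

One of the three identical tins in the drip tray holds our spare steel valve balls, and it is the heaviest by far. Lift each tin clear of the tray in turn to feel its weight, starting with the left one as the robot sees them, then the middle, then the right, and stand those you do not need back upright in the tray. Finish while holding up the heaviest one in the gripper, upright and still, its underside at least 15 cm above the bench, with the other two standing in the tray; do not tip any tin over or disturb the gauge, the valve and the spanner lying about.

Things in the scene. Friction and masses are not known exactly. Their poses are not given: they have to be found in the camera images.
- tray: blue steel drip tray, fixed to the bench: 160 mm (its x) by 370 mm (its y) outside, walls 4 mm thick and 20 mm high, floor 4 mm thick (inner floor 4 mm above the bench). Origin: centre of its underside. The tins stand in a row along its y axis about 120 mm apart, the left one at +y, each up to 15 mm off the row in x and 7 mm in y
- tin_left: the left one of three identical closed steel tins in the tray (left = +y): upright cylinder, 60 mm diameter (62 at the rims), 83 mm high, green band, brass lid. Origin: centre of its underside, z up. Contents do not rattle. One tin weighs 0.65 to 0.80 kg, another 0.37 to 0.43, another 0.22 to 0.26, contents included; which is which is drawn anew and cannot be seen
- tin_middle: the middle one of three identical closed steel tins in the tray (left = +y): upright cylinder, 60 mm diameter (62 at the rims), 83 mm high, green band, brass lid. Origin: centre of its underside, z up. Contents do not rattle. One tin weighs 0.65 to 0.80 kg, another 0.37 to 0.43, another 0.22 to 0.26, contents included; which is which is drawn anew and cannot be seen
- tin_right: the right one of three identical closed steel tins in the tray (left = +y): upright cylinder, 60 mm diameter (62 at the rims), 83 mm high, green band, brass lid. Origin: centre of its underside, z up. Contents do not rattle. One tin weighs 0.65 to 0.80 kg, another 0.37 to 0.43, another 0.22 to 0.26, contents included; which is which is drawn anew and cannot be seen
- gauge: round pressure gauge lying on its back, 63 mm in diameter, 33 mm high, white dial up, brass stem 33 mm long to its -x. Origin: centre of its underside. Loose bystander, to be left where it is.
- ball_valve: steel ball valve 112 mm long (its x), 38 mm wide, body 36 mm high, flat lever with a red grip on top at 48 mm height, running towards its +x. Origin: centre of the underside of its body. Loose bystander, to be left where it is.
- spanner: open-ended steel spanner lying flat, 160 mm long along its x. Origin: centre of its underside. Loose bystander, to be left where it is.
- valve_bank: three-lever directional valve bank, bolted to the bench well to the left: 150 mm square, castings 67 mm high, hose adapters 100 mm and black-gripped levers up to 200 mm. Origin: centre of its underside
- control_box: grey control box fixed to the bench well to the right: 300 mm along x, 95 mm wide, 65 mm high, with a red emergency stop and three joysticks up to 140 mm high. Origin: centre of its underside
There are look-alikes about, which are no part of the job. What is shaped like the tin_middle but blue is not meant. What is shaped like the tin_right but orange is not meant.

How it is judged:
By the outcome, as a careful person would: the job done as asked, in the order asked, and still so for the second after the job is handed in, while the arm keeps its last pose, push and grip.
It also fails if it takes over 67 s, if anything falls off the work surface, if the arm or the gripper's body presses on something with over 40 N, if the wrist force passes 120 N, or if a joint passes its speed limit or range.

## Working session

There is one attempt and no reset: what is moved stays moved. The work goes in short steps, Python scripts to look and compute and a tool call to move; the robot and the scene stay as the last step left them, time stands still between calls to the robot, and variables do not carry over. Pictures are saved under pics/ and viewed, at most 10 in all, crops included, and the job is handed in when it is done.

Besides the shell and the picture viewer there is one more tool, called after "Emit:" as a command line: name --argument value ..., lists and objects as JSON in quotes. drive_tool: Moves the arm, as the interface text tells. Its arguments: {"type":"object","properties":{"rows":{"type":"array"},"force":{"type":"number"}},"required":["rows"]}

```bash
mkdir -p pics; cat > h.py <<'E'
import numpy as np, cv2
from rig import manip, eyes, job
def ray(cal,u,v):
    K=np.array(cal["camera_matrix"]);V=np.array(cal["view"])
    d=cv2.undistortPoints(np.array([[[u,v]]],float),np.eye(3)*0+K,np.zeros(5))[0,0]
    s=d.copy()
    for _ in range(20): s=d/(1+cal["k1"]*(s@s))
    R=V[:3,:3];o=-R.T@V[:3,3]
    return o,R.T@np.array([s[0],-s[1],-1.])
def onz(cal,u,v,z):
    o,d=ray(cal,u,v);return o+d*(z-o[2])/d[2]
def proj(cal,p):
    K=np.array(cal["camera_matrix"]);V=np.array(cal["view"])
    c=V[:3,:3]@np.array(p)+V[:3,3];s=np.array([c[0],-c[1]])/-c[2]
    s=s*(1+cal["k1"]*(s@s));return (K@[s[0],s[1],1])[:2]
E
python3 - <<'E'
from h import *
for n in("top","side"):
    im=eyes.get_image(n);cv2.imwrite(f"pics/{n}0.png",im[:,:,::-1])
    c=eyes.get_calibration(n);V=np.array(c["view"]);print(n,-V[:3,:3].T@V[:3,3],c["k1"])
print(manip.get_state())
E
```

```text
top [0.29952058 0.02440513 1.45435565] 0.04032557673351464
side [0.44179314 0.95685615 1.02382575] -0.09489508486334576
{'clock': 0.1, 'qpos': array([-1.23797881e+00,  2.76577465e-01,  1.50601515e+00, -3.72432895e-05,
        1.36069153e+00, -1.20993901e-01]), 'qd': array([ 0.00026795, -0.00082346, -0.00322338,  0.00022126, -0.00025142,
        0.00148289]), 'effort': array([ 1.44452159e-03, -4.17701018e+01, -2.46404994e+01, -6.99952898e-05,
        5.83266563e-03, -4.01855615e-06]), 'position': array([ 0.25191517, -0.51637778,  0.24149669]), 'ee_rot': array([-8.39080441e-04,  9.74365936e-01,  2.24967348e-01, -1.07513766e-04]), 'contact_force': array([-1.05343702,  0.27932934, -0.50651215]), 'moment': array([-0.00430375,  0.01636411,  0.02816559]), 'gripper_force': 0.0, 'width': 0.08518700603138554}
```

View pics/top0.png

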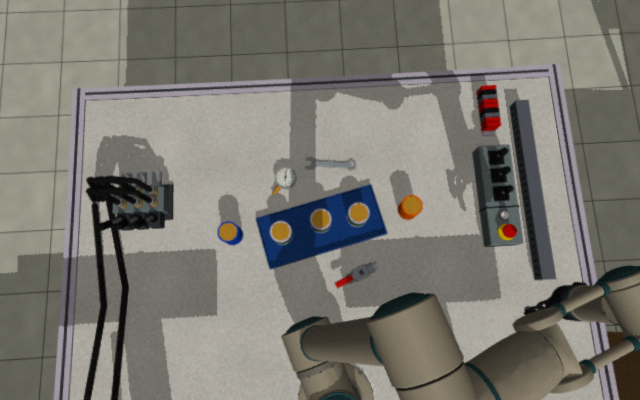

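View pics/side0.png

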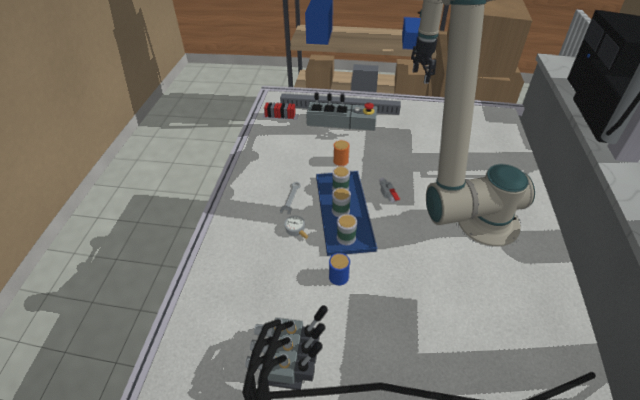

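The top view shows five tins. Three with green bands stand in the blue tray at (281,232) left, (320,219) middle and (358,213) right. The blue tin at (230,232) and the orange tin at (410,207) stand outside the tray and are look-alikes. The gauge is at (285,178), the valve at (357,275) and the spanner at (330,163). Next I'll measure the lids and confirm in a crop.

```bash
python3 - <<'E'
from h import *
im=cv2.imread("pics/top0.png");c=eyes.get_calibration("top")
hsv=cv2.cvtColor(im,cv2.COLOR_BGR2HSV)
m=cv2.inRange(hsv,(8,70,120),(30,255,255));m[:, :200]=0;m[:,440:]=0;m[:150]=0;m[260:]=0
n,l,st,ce=cv2.connectedComponentsWithStats(m)
for i in range(1,n):
    if st[i,4]>40:
        x,y,w,h=st[i,:4];print(st[i],ce[i].round(1),onz(c,x+w/2-.5,y+h/2-.5,.087).round(4),(onz(c,x+w,y,.087)-onz(c,x,y,.087)).round(3)[:2])
b=cv2.inRange(hsv,(105,120,50),(125,255,255));b[:, :250]=0;b[:,395:]=0;b[280:]=0
ct=max(cv2.findContours(b,0,2)[0],key=cv2.contourArea);r=cv2.boxPoints(cv2.minAreaRect(ct));
P=np.array([onz(c,*p,.02) for p in r]);print(P.round(3),P.mean(0),np.linalg.norm(P[1]-P[0]),np.linalg.norm(P[2]-P[1]))
cv2.imwrite("pics/crop.png",cv2.resize(im[150:300,210:430],None,fx=3.5,fy=3.5,interpolation=2))
E
```

```text
[272 186   9   9  45] [276.1 190. ] [0.6008 0.1407 0.087 ] [-0.001 -0.026]
[398 194  25  26 448] [410.8 206.6] [ 0.5303 -0.2465  0.087 ] [-0.004 -0.073]
[350 204  18  18 259] [358.5 212.3] [ 0.5208 -0.0959  0.087 ] [-0.003 -0.052]
[321 210   9  18 109] [324.8 218.7] [0.5086 0.0021 0.087 ] [-0.001 -0.026]
[219 223  18  18 240] [227.4 231.4] [0.4865 0.2841 0.087 ] [-0.003 -0.052]
[272 222  18  19 258] [280.3 231.1] [0.4794 0.1321 0.087 ] [-0.003 -0.052]
[[ 0.531  0.214  0.02 ]
 [ 0.619 -0.149  0.02 ]
 [ 0.462 -0.182  0.02 ]
 [ 0.378  0.173  0.02 ]] [0.49771109 0.01413406 0.02      ] 0.3728709970973087 0.161015717441886
```

View pics/crop.png

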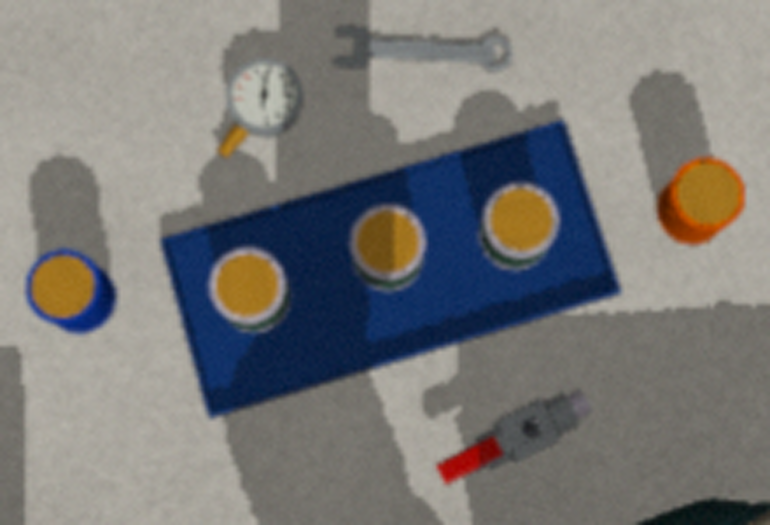

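The crop shows three green-banded tins in the blue tray. Lid centres are at crop (248,285), (389,241) and (520,220). The blue tin at crop (65,285) and the orange one at (708,193) are the look-alikes. Lid widths (52 mm) and the tray size (373x161 mm) match. The tray is yawed about +13.6°.

Emit:
drive_tool --rows '[[[0,0,-0.018],[1.9,5.4,0],8.5],[[0,0,-0.018],[1.9,5.4,0],8.5],[[0,0,-0.018],[1.9,5.4,0],8.5],[[0,0,-0.018],[1.9,5.4,0],8.5],[[0,0,-0.018],[1.9,5.4,0],8.5],[[0,0,-0.018],[1.9,5.4,0],8.5],[[0,0,-0.018],[1.9,5.4,0],8.5],[[0,0,-0.018],[1.9,5.4,0],8.5]]' --force 60

```text
clock: 1.1
position: [0.4042, -0.083, 0.2422]
ee_rot: [0.0, 0.988, 0.154, 0.0]
contact_force: [0.9, -0.0, -0.8]
width: 0.0843
gripper_force: 0.0
```

Emit:
drive_tool --rows '[[[0,0,-0.018],[1.9,5.4,0],8.5],[[0,0,-0.018],[1.9,5.4,0],8.5],[[0,0,-0.018],[1.9,5.4,0],8.5],[[0,0,-0.018],[1.9,5.4,0],8.5],[[0,0,0],[0,0,0],8.5],[[0,0,0],[0,0,0],8.5]]'

```text
clock: 1.85
position: [0.4794, 0.1309, 0.2417]
ee_rot: [0.0, 0.993, 0.119, -0.001]
contact_force: [-0.1, 0.1, 0.0]
width: 0.0851
gripper_force: 0.0
```

```bash
python3 - <<'E'
from h import *
c=eyes.get_calibration("wrist");im=eyes.get_image("wrist")[:,:,::-1].copy();cv2.imwrite("pics/w1.png",im)
import json;json.dump({k:np.array(v).tolist() for k,v in c.items()},open("w1.json","w"))
s=manip.get_state();print(s["position"],s["ee_rot"])
V=np.array(c["view"]);print(-V[:3,:3].T@V[:3,3])
for p in [(.4794,.1321,.087),(.509,.0135,.087),(.5208,-.0959,.087)]: print(proj(c,p).round(0))
E
```

```text
[0.47940924 0.13032847 0.24193814] [ 4.07224295e-04  9.92956795e-01  1.18474166e-01 -7.13442011e-04]
[0.56156685 0.15044988 0.3744384 ]
[319. 184.]
[437. 183.]
[540. 196.]
```

View pics/w1.png

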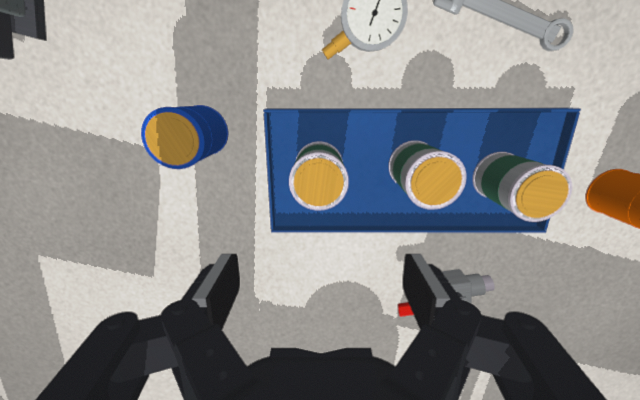

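The wrist view shows the three tray tins' lids at about (319,180), (437,181) and (540,194), with blue outside left and orange outside right. This agrees with the top view to a few mm. I'll refine the positions from the lid masks.

```bash
python3 - <<'E'
from h import *
import json
c=json.load(open("w1.json"));im=cv2.imread("pics/w1.png")
hsv=cv2.cvtColor(im,cv2.COLOR_BGR2HSV);m=cv2.inRange(hsv,(10,90,100),(30,255,255));m[:140]=0;m[250:]=0;m[:,:270]=0;m[:,585:]=0
for k in cv2.findContours(m,0,2)[0]:
    if len(k)>20 and cv2.contourArea(k)>500:
        (x,y),a,_=cv2.fitEllipse(k);print(round(x,1),round(y,1),np.round(a),onz(c,x,y,.087).round(4))
E
```

```text
541.7 193.7 [42. 55.] [ 0.5237 -0.0958  0.087 ]
318.2 181.7 [47. 49.] [0.4814 0.1334 0.087 ]
435.9 180.6 [45. 52.] [0.5112 0.0157 0.087 ]
```

Emit:
drive_tool --rows '[[[0,0,0],[0.1,0.2,-5],8.5],[[0,0,0],[0,0,-5],8.5],[[0,0,0],[0,0,-4.4],8.5],[[0,0,0],[0,0,-3],8.5],[[0,0,0],[0,0,-2],8.5],[[0,0,0],[0,0,0],8.5],[[0,0,0],[0,0,0],5],[[0,0,0],[0,0,0],5]]'

```text
clock: 2.9
position: [0.4818, 0.1332, 0.05]
ee_rot: [-0.0, 0.993, 0.118, 0.001]
contact_force: [-0.6, 0.6, 5.0]
width: 0.0596
gripper_force: 64.7
```

Emit:
drive_tool --rows '[[[0,0,0],[0,0,0],5],[[0,0,0],[0,0,0],5],[[0,0,0],[0,0,0],5],[[0,0,0],[0,0,0],5]]'

```text
clock: 3.4
position: [0.4819, 0.1332, 0.05]
ee_rot: [0.0, 0.993, 0.118, 0.001]
contact_force: [-0.9, -0.2, 6.5]
width: 0.0596
gripper_force: 64.8
```

Emit:
drive_tool --rows '[[[0,0,0],[0,0,0.5],5],[[0,0,0],[0,0,1.5],5],[[0,0,0],[0,0,2],5],[[0,0,0],[0,0,1.5],5],[[0,0,0],[0,0,0.5],5],[[0,0,0],[0,0,0],5],[[0,0,0],[0,0,0],5],[[0,0,0],[0,0,0],5]]'

```text
clock: 4.4
position: [0.4806, 0.1331, 0.1076]
ee_rot: [0.0, 0.993, 0.119, -0.001]
contact_force: [0.8, 0.4, -7.4]
width: 0.0593
gripper_force: 66.9
```

Emit:
drive_tool --rows '[[[0,0,0],[0,0,0],5],[[0,0,0],[0,0,0],5],[[0,0,0],[0,0,0],5],[[0,0,0],[0,0,0],5]]'

```text
clock: 4.9
position: [0.4811, 0.1332, 0.1083]
ee_rot: [0.0, 0.993, 0.119, 0.0]
contact_force: [0.0, 0.7, -6.7]
width: 0.0595
gripper_force: 66.9
```

```bash
python3 - <<'E'
from h import *
for i in range(4):
    im=eyes.get_image("side");s=manip.get_state();print(s["contact_force"],s["effort"][1:3],s["position"])
cv2.imwrite("pics/s1.png",cv2.resize(im[140:280,260:420],None,fx=4,fy=4)[:,:,::-1])
E
```

```text
[ 0.22760231 -0.18314063 -7.19260606] [-40.62014222 -22.05157042] [0.48108627 0.13313812 0.10835682]
[ 0.01876596 -0.60971285 -7.28275193] [-40.62507749 -22.05374122] [0.48107751 0.1331555  0.10836187]
[-0.02165714 -0.35272646 -7.56253707] [-40.62905431 -22.05434382] [0.48109727 0.13315383 0.1083639 ]
[ 0.45838907 -0.51568667 -7.03075343] [-40.63368201 -22.05548286] [0.48104616 0.13316515 0.10832001]
```

View pics/s1.png

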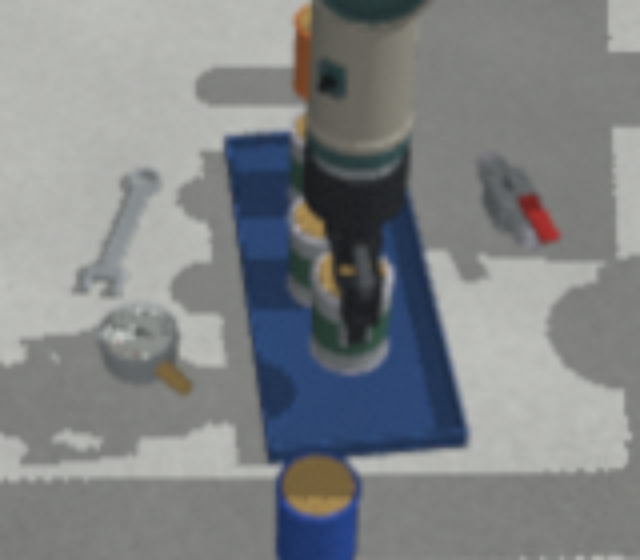

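The side crop shows the tin held upright at crop (350,310), clear of the tray floor. Its weight reads about 7.2 N (0.73 kg), which fits the heaviest. I'll stand it back and weigh the other two as ordered.

Emit:
drive_tool --rows '[[[0,0,0],[0,0,-1],5],[[0,0,0],[0,0,-2],5],[[0,0,0],[0,0,-1.5],5],[[0,0,0],[0,0,-0.7],5],[[0,0,0],[0,0,-0.3],5],[[0,0,0],[0,0,-0.2],5],[[0,0,0],[0,0,-0.1],5],[[0,0,0],[0,0,0],5]]'

```text
clock: 6.1
position: [0.4813, 0.1332, 0.0506]
ee_rot: [0.0, 0.993, 0.119, 0.0]
contact_force: [-0.2, -0.7, -7.4]
width: 0.0595
gripper_force: 66.7
```

Emit:
drive_tool --rows '[[[0,0,0],[0,0,0],5],[[0,0,0],[0,0,0],5],[[0,0,0],[0,0,0],5]]'

```text
clock: 6.48
position: [0.4811, 0.1332, 0.0504]
ee_rot: [0.0, 0.993, 0.119, 0.0]
contact_force: [0.4, -0.5, -7.1]
width: 0.0595
gripper_force: 66.7
```

Emit:
drive_tool --rows '[[[0,0,0],[0,0,-0.1],5],[[0,0,0],[0,0,-0.05],5],[[0,0,0],[0,0,0],5],[[0,0,0],[0,0,0],5]]'

```text
clock: 6.98
position: [0.4811, 0.1332, 0.05]
ee_rot: [0.0, 0.993, 0.119, 0.0]
contact_force: [-3.3, -1.1, 5.5]
width: 0.0592
gripper_force: 67.9
```

Down. Release, rise and go above the middle tin: cm shift (+2.9, −11.8).

Emit:
drive_tool --rows '[[[0,0,0],[0,0,0],7.5],[[0,0,0],[0,0,0],8.5],[[0,0,0],[0,0,0],8.5],[[0,0,0],[0,0,0],8.5],[[0,0,0],[0,0,2],8.5],[[0,0,0],[0,0,4],8.5],[[0,0,0],[0,0,5],8.5],[[0,0,0],[0.5,-2,2],8.5]]'

```text
clock: 7.98
position: [0.4874, 0.1139, 0.1818]
ee_rot: [-0.0, 0.993, 0.12, 0.003]
contact_force: [0.1, -0.4, -0.1]
width: 0.0851
gripper_force: 0.0
```

Emit:
drive_tool --rows '[[[0,0,0],[1,-4,0],8.5],[[0,0,0],[1,-4,0],8.5],[[0,0,0],[0.4,-1.8,0],8.5],[[0,0,0],[0,0,0],8.5],[[0,0,0],[0,0,0],8.5]]'

```text
clock: 8.6
position: [0.5096, 0.0161, 0.1786]
ee_rot: [-0.001, 0.993, 0.119, -0.0]
contact_force: [-0.5, -0.7, 0.1]
width: 0.0849
gripper_force: 0.0
```

```bash
python3 - <<'E'
from h import *
c=eyes.get_calibration("wrist");im=eyes.get_image("wrist")[:,:,::-1].copy();cv2.imwrite("pics/w2.png",im)
s=manip.get_state();print(s["position"],s["contact_force"])
hsv=cv2.cvtColor(im,cv2.COLOR_BGR2HSV);m=cv2.inRange(hsv,(10,90,80),(30,255,255))
for k in cv2.findContours(m,0,2)[0]:
    if len(k)>20 and cv2.contourArea(k)>500:
        (x,y),a,_=cv2.fitEllipse(k);print(round(x,1),round(y,1),np.round(a),onz(c,x,y,.087).round(4))
E
```

```text
[0.50958819 0.01630329 0.17866323] [0.50223656 0.07657677 0.13412257]
453.7 219.6 [54. 64.] [ 0.5239 -0.0959  0.087 ]
598.8 229.5 [ 67. 150.] [ 0.5442 -0.2169  0.087 ]
175.5 205.7 [55. 65.] [0.4812 0.1325 0.087 ]
321.3 203.7 [58. 61.] [0.5115 0.0156 0.087 ]
-12.9 152.6 [48. 68.] [0.4915 0.2751 0.087 ]
211.4 33.3 [20. 50.] [0.6145 0.1182 0.087 ]
```

View pics/w2.png

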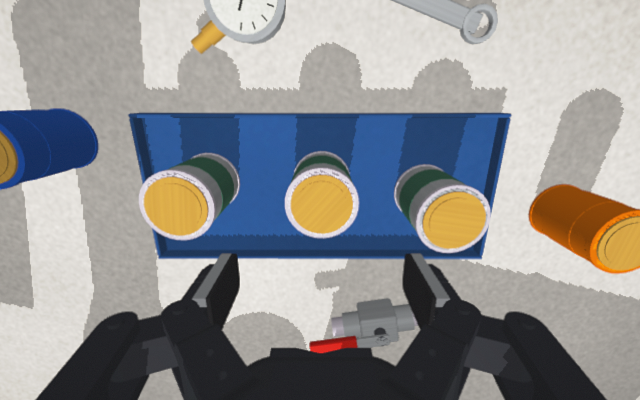

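The wrist view shows the left tin standing upright at (175,206), the middle tin at (321,204) centred under the gripper, and the right tin at (454,220). I'll lower onto the middle one.

Emit:
drive_tool --rows '[[[0,0,0],[0.1,0,-4],8.5],[[0,0,0],[0,0,-4],8.5],[[0,0,0],[0,0,-3],8.5],[[0,0,0],[0,0,-1.9],8.5],[[0,0,0],[0,0,0],8.5],[[0,0,0],[0,0,0],8.5],[[0,0,0],[0,0,0],5],[[0,0,0],[0,0,0],5]]'

```text
clock: 9.65
position: [0.512, 0.0154, 0.0512]
ee_rot: [0.0, 0.993, 0.119, 0.001]
contact_force: [-0.9, 1.5, 4.9]
width: 0.0594
gripper_force: 64.8
```

Emit:
drive_tool --rows '[[[0,0,0],[0,0,0],5],[[0,0,0],[0,0,0],5],[[0,0,0],[0,0,0.5],5],[[0,0,0],[0,0,1.5],5],[[0,0,0],[0,0,2],5],[[0,0,0],[0,0,1.5],5],[[0,0,0],[0,0,0.5],5],[[0,0,0],[0,0,0],5]]'

```text
clock: 10.65
position: [0.5111, 0.0152, 0.1101]
ee_rot: [0.0, 0.993, 0.119, 0.0]
contact_force: [0.0, 0.6, -2.2]
width: 0.0594
gripper_force: 65.0
```

Emit:
drive_tool --rows '[[[0,0,0],[0,0,0],5],[[0,0,0],[0,0,0],5],[[0,0,0],[0,0,0],5],[[0,0,0],[0,0,0],5],[[0,0,0],[0,0,0],5],[[0,0,0],[0,0,0],5]]'

```text
clock: 11.4
position: [0.5111, 0.0152, 0.1098]
ee_rot: [0.0, 0.993, 0.119, 0.0]
contact_force: [-0.1, -1.1, -2.6]
width: 0.0594
gripper_force: 65.0
```

The middle tin reads about 2.4 N (0.24 kg), the light one. Set it back down.

Emit:
drive_tool --rows '[[[0,0,0],[0,0,-1],5],[[0,0,0],[0,0,-2],5],[[0,0,0],[0,0,-1.5],5],[[0,0,0],[0,0,-0.8],5],[[0,0,0],[0,0,-0.4],5],[[0,0,0],[0,0,-0.2],5],[[0,0,0],[0,0,0],5],[[0,0,0],[0,0,0],5]]'

```text
clock: 12.4
position: [0.5115, 0.0151, 0.0512]
ee_rot: [0.0, 0.993, 0.119, 0.001]
contact_force: [0.7, 2.0, -0.6]
width: 0.059
gripper_force: 65.1
```

Emit:
drive_tool --rows '[[[0,0,0],[0,0,-0.05],5],[[0,0,0],[0,0,0],5],[[0,0,0],[0,0,0],7.5],[[0,0,0],[0,0,0],8.5],[[0,0,0],[0,0,0],8.5],[[0,0,0],[0,0,0],8.5],[[0,0,0],[0,0,2],8.5],[[0,0,0],[0,0,4],8.5]]'

```text
clock: 13.4
position: [0.5096, 0.0153, 0.1094]
ee_rot: [-0.0, 0.993, 0.119, -0.002]
contact_force: [0.9, -0.2, 0.6]
width: 0.085
gripper_force: 0.0
```

Emit:
drive_tool --rows '[[[0,0,0],[0,0,5],8.5],[[0,0,0],[0.2,-2,2],8.5],[[0,0,0],[0.4,-4,0],8.5],[[0,0,0],[0.4,-3.5,0],8.5],[[0,0,0],[0.2,-1.6,0],8.5],[[0,0,0],[0,0,0],8.5],[[0,0,0],[0,0,0],8.5]]'

```text
clock: 14.28
position: [0.5227, -0.0948, 0.1801]
ee_rot: [-0.001, 0.993, 0.119, -0.0]
contact_force: [-0.7, 0.8, -0.4]
width: 0.085
gripper_force: 0.0
```

```bash
python3 - <<'E'
from h import *
c=eyes.get_calibration("wrist");im=eyes.get_image("wrist")[:,:,::-1].copy();cv2.imwrite("pics/w3.png",im)
s=manip.get_state();print(s["position"],s["contact_force"])
hsv=cv2.cvtColor(im,cv2.COLOR_BGR2HSV);m=cv2.inRange(hsv,(10,90,80),(30,255,255))
for k in cv2.findContours(m,0,2)[0]:
    if len(k)>20 and cv2.contourArea(k)>500:
        (x,y),a,_=cv2.fitEllipse(k);print(round(x,1),round(y,1),np.round(a),onz(c,x,y,.087).round(4))
E
```

```text
[ 0.52274771 -0.09463554  0.18014055] [0.40458468 0.10738281 0.10811477]
322.1 204.1 [57. 61.] [ 0.5239 -0.0961  0.087 ]
486.1 216.2 [ 69. 113.] [ 0.5459 -0.2328  0.087 ]
35.6 189.6 [53. 74.] [0.4812 0.1324 0.087 ]
186.9 188.0 [57. 66.] [0.5114 0.0144 0.087 ]
79.0 21.5 [27. 31.] [0.613  0.0952 0.087 ]
```

View pics/w3.png

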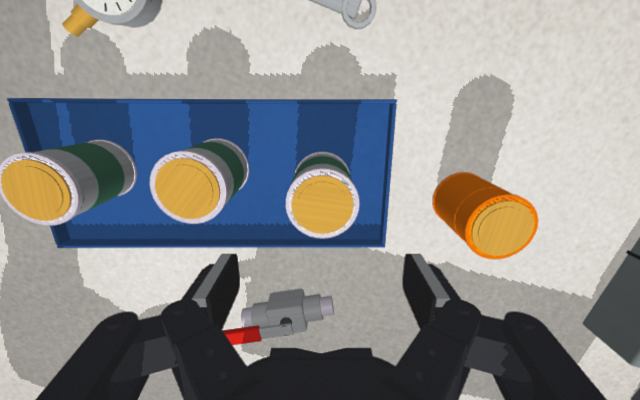

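The left tin at (36,190) and the middle tin at (187,188) stand upright. The right tin is at (322,204) under the gripper, about 1 mm off, and the orange look-alike stays well clear.

Emit:
drive_tool --rows '[[[0,0,0],[0.1,-0.1,-4],8.5],[[0,0,0],[0,0,-4],8.5],[[0,0,0],[0,0,-3],8.5],[[0,0,0],[0,0,-2],8.5],[[0,0,0],[0,0,0],8.5],[[0,0,0],[0,0,0],8.5],[[0,0,0],[0,0,0],5],[[0,0,0],[0,0,0],5]]'

```text
clock: 15.32
position: [0.5248, -0.0966, 0.0519]
ee_rot: [0.0, 0.993, 0.118, 0.001]
contact_force: [-0.9, 2.1, 5.6]
width: 0.0598
gripper_force: 64.1
```

Emit:
drive_tool --rows '[[[0,0,0],[0,0,0],5],[[0,0,0],[0,0,0],5],[[0,0,0],[0,0,0.5],5],[[0,0,0],[0,0,1.5],5],[[0,0,0],[0,0,2],5],[[0,0,0],[0,0,1.5],5],[[0,0,0],[0,0,0.5],5],[[0,0,0],[0,0,0],5]]'

```text
clock: 16.32
position: [0.524, -0.0969, 0.1106]
ee_rot: [0.0, 0.993, 0.119, 0.0]
contact_force: [0.3, 0.3, -4.7]
width: 0.0596
gripper_force: 65.7
```

Emit:
drive_tool --rows '[[[0,0,0],[0,0,0],5],[[0,0,0],[0,0,0],5],[[0,0,0],[0,0,0],5],[[0,0,0],[0,0,0],5],[[0,0,0],[0,0,0],5],[[0,0,0],[0,0,0],5]]'

```text
clock: 17.08
position: [0.5241, -0.0968, 0.1103]
ee_rot: [0.0, 0.993, 0.119, 0.0]
contact_force: [-0.2, 0.5, -3.4]
width: 0.0597
gripper_force: 65.7
```

The right tin reads about 4 N (0.4 kg), so the left tin is the heaviest. Set the right one down.

Emit:
drive_tool --rows '[[[0,0,0],[0,0,-1],5],[[0,0,0],[0,0,-2],5],[[0,0,0],[0,0,-1.5],5],[[0,0,0],[0,0,-0.8],5],[[0,0,0],[0,0,-0.4],5],[[0,0,0],[0,0,-0.2],5],[[0,0,0],[0,0,0],5],[[0,0,0],[0,0,0],5]]'

```text
clock: 18.08
position: [0.5244, -0.0969, 0.0519]
ee_rot: [0.0, 0.993, 0.119, 0.0]
contact_force: [-1.0, -0.1, -0.2]
width: 0.0599
gripper_force: 65.8
```

Emit:
drive_tool --rows '[[[0,0,0],[0,0,-0.05],5],[[0,0,0],[0,0,0],5],[[0,0,0],[0,0,0],7.5],[[0,0,0],[0,0,0],8.5],[[0,0,0],[0,0,0],8.5],[[0,0,0],[0,0,0],8.5],[[0,0,0],[0,0,2],8.5],[[0,0,0],[0,0,4],8.5]]'

```text
clock: 19.08
position: [0.5227, -0.0964, 0.1098]
ee_rot: [-0.001, 0.993, 0.119, -0.002]
contact_force: [1.0, -0.3, 0.2]
width: 0.0852
gripper_force: 0.0
```

Emit:
drive_tool --rows '[[[0,0,0],[0,0,5],8.5],[[0,0,0],[-0.4,2,2],8.5],[[0,0,0],[-0.9,5,0],8.5],[[0,0,0],[-1,5.5,0],8.5],[[0,0,0],[-1,5.5,0],8.5],[[0,0,0],[-0.8,4,0],8.5],[[0,0,0],[-0.2,1,0],8.5],[[0,0,0],[0,0,0],8.5]]'

```text
clock: 20.08
position: [0.4811, 0.1331, 0.1808]
ee_rot: [0.0, 0.993, 0.119, 0.0]
contact_force: [0.9, -1.0, -0.6]
width: 0.0848
gripper_force: 0.0
```

Emit:
drive_tool --rows '[[[0,0,0],[0,0,0],8.5]]'

```text
clock: 20.2
position: [0.4815, 0.132, 0.1808]
ee_rot: [0.0, 0.993, 0.118, 0.0]
contact_force: [0.6, -0.2, -0.1]
width: 0.085
gripper_force: 0.0
```

```bash
python3 - <<'E'
from h import *
c=eyes.get_calibration("wrist");im=eyes.get_image("wrist")[:,:,::-1].copy();cv2.imwrite("pics/w4.png",im)
s=manip.get_state();print(s["position"],s["contact_force"])
hsv=cv2.cvtColor(im,cv2.COLOR_BGR2HSV);m=cv2.inRange(hsv,(10,90,80),(30,255,255))
for k in cv2.findContours(m,0,2)[0]:
    if len(k)>20 and cv2.contourArea(k)>500:
        (x,y),a,_=cv2.fitEllipse(k);print(round(x,1),round(y,1),np.round(a),onz(c,x,y,.087).round(4))
E
```

```text
[0.48151787 0.13193323 0.18075597] [-0.54050524  0.4195688  -0.14740499]
596.6 218.9 [51. 70.] [ 0.5238 -0.0973  0.087 ]
319.1 205.1 [57. 61.] [0.4811 0.1327 0.087 ]
465.4 203.0 [55. 65.] [0.5114 0.0146 0.087 ]
135.4 151.4 [58. 71.] [0.491  0.2828 0.087 ]
340.4 36.2 [19. 41.] [0.6063 0.1474 0.087 ]
```

Emit:
drive_tool --rows '[[[0,0,0],[0,0.1,-4],8.5],[[0,0,0],[0,0,-4],8.5],[[0,0,0],[0,0,-3],8.5],[[0,0,0],[0,0,-2],8.5],[[0,0,0],[0,0,0],8.5],[[0,0,0],[0,0,0],8.5],[[0,0,0],[0,0,0],5],[[0,0,0],[0,0,0],5]]'

```text
clock: 21.25
position: [0.482, 0.1338, 0.0523]
ee_rot: [0.0, 0.993, 0.119, 0.001]
contact_force: [-0.7, -2.0, 4.6]
width: 0.0594
gripper_force: 63.8
```

Emit:
drive_tool --rows '[[[0,0,0],[0,0,0],5],[[0,0,0],[0,0,0],5],[[0,0,0],[0,0,0.5],5],[[0,0,0],[0,0,1.5],5],[[0,0,0],[0,0,2.5],5],[[0,0,0],[0,0,3],5],[[0,0,0],[0,0,3],5],[[0,0,0],[0,0,3],5]]'

```text
clock: 22.25
position: [0.4796, 0.1342, 0.1857]
ee_rot: [-0.0, 0.993, 0.119, -0.002]
contact_force: [0.1, -0.9, -8.0]
width: 0.0596
gripper_force: 66.7
```

Emit:
drive_tool --rows '[[[0,0,0],[0,0,2.5],5],[[0,0,0],[0,0,1.5],5],[[0,0,0],[0,0,0.5],5],[[0,0,0],[0,0,0],5],[[0,0,0],[0,0,0],5],[[0,0,0],[0,0,0],5],[[0,0,0],[0,0,0],5],[[0,0,0],[0,0,0],5]]'

```text
clock: 23.25
position: [0.4811, 0.1342, 0.2307]
ee_rot: [0.0, 0.993, 0.119, -0.0]
contact_force: [-0.4, 1.3, -6.7]
width: 0.0593
gripper_force: 66.9
```

```bash
python3 - <<'E'
from h import *
im=eyes.get_image("side");s=manip.get_state();print(s["contact_force"],s["qd"],s["position"])
cv2.imwrite("pics/s2.png",cv2.resize(im[100:290,230:440],None,fx=3,fy=3)[:,:,::-1])
E
```

```text
[-1.03826449 -0.16855783 -7.78391347] [ 0.00028906 -0.00317088 -0.00106061 -0.0009346  -0.00048308 -0.00110314] [0.48108419 0.13413996 0.23074021]
```

View pics/s2.png

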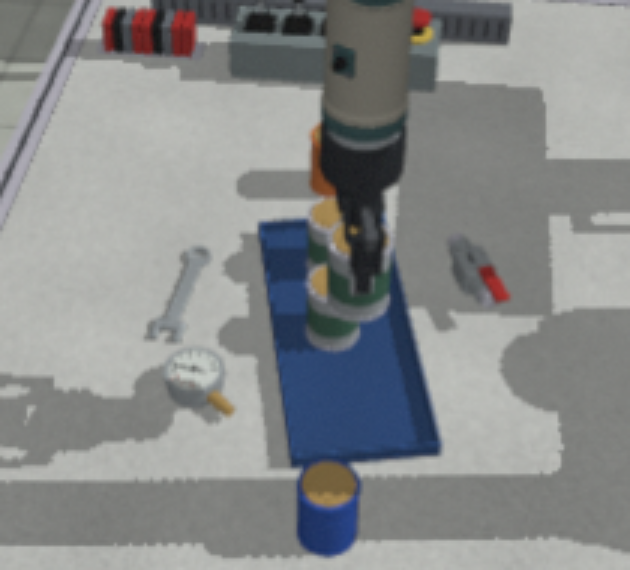

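The left tin hangs upright at crop (360,270), its underside about 18 cm up and weighing about 7.3 N. The other two stand in the tray at (333,310) and (325,230), and the gauge, valve and spanner are undisturbed.

```bash
python3 -c "
from rig import job;print(job.sign_off())"
```

```text
the job is handed in; nothing more can be done
None
```

The left tin is the heaviest at about 0.73 kg (middle 0.24 kg, right 0.4 kg); it is held upright about 18 cm above the bench with the other two standing in the tray, and the job is handed in.

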